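# Hang the washed clay scraper on the drying rail with an S-hook

## Task

Take the S-hook off the drying rail by its black sleeve, hook its lower end gently through the small hole in the tab of the flat steel scraper standing in the wooden block, lift the scraper out of its slot on the hook and hang hook and scraper together on the rail's bar, the upper bend of the hook over the bar. Let go and leave them hanging quietly, swinging no more than a little; feel for the hole without pushing hard on the scraper, do not touch the scraper with the gripper, and leave the jar, the bottle and the tape where they are.

Things in the scene. Friction and masses are not known exactly. Their poses are not given: they have to be found in the camera images.
- hook_grip (a point): Centre of the black grip sleeve, 14 (x) by 10 (y) by 42 mm (z), on a loose S-hook of 4 mm steel wire, 40 g, 118 mm tall, flat in its x-z plane, hanging on the rail at first. Grip it from above across the 10 mm, its y. Axes of all hook points: z up the sleeve, y along the rail at first, x from the sleeve towards the bar (away from the robot). The upper bend opens downwards, the lower one upwards.
- hook_tip (a point): Free end of the hook's lower bend (wire centre): x 6, z -55 mm from the sleeve's centre. The last 20 mm of wire are straight, pointing to hook -x and rising 33 degrees, so moving the hook along that slope (its -x and up) runs this end through a hole in an upright sheet; 18 mm along it the hole lies in the bend.
- hook_bend (a point): Bottom of the hook's lower bend (wire centre), where a hung thing rests: x 25, z -66 mm from the sleeve's centre. From the sleeve the wire runs (x, z in mm) (0,-24) (37,-50) (40,-56) (37,-63) (30,-66) (23,-66) (6,-55).
- hook_crown (a point): Underside of the wire at the top of the hook's upper bend, x 24, z 46 mm from the sleeve's centre: it rests on the bar. From the sleeve the wire runs (x, z in mm) (0,28) (4,38) (13,45) (24,48) (35,45) (44,38) (48,28) (48,22), so lifting the hook 30 mm clears the bar.
- rail_mid (a point): Top of the middle of the drying rail's bar: fixed, level, 12 mm thick steel, 300 mm above the table, along this frame's y, with posts 160 mm to either side of this point and a wooden foot board 100 by 380 mm, 15 mm thick. The hook starts on it within 60 mm of the middle, sleeve on the robot's side (-x).
- block: Fixed wooden block, 90 mm (x) by 120 mm (y, along the slot) by 50 mm tall, origin at the centre of its underside. Its slot is 5.6 mm wide, 76 mm long and 36 mm deep; the scraper's lower edge rests on the slot's floor, 14 mm above the table.
- scraper: Loose flat scraper (130 g) standing blade down in the slot, with play (shifts 2 mm in y; a light push leans or tips its top 5 mm any way); 4 mm steel, blade 72 mm wide; origin mid lower edge, z up, y along the slot, x through the sheet, away from the robot. At the top a 54 mm wide tab, 3 mm thick, has a 10 mm round hole mid-width, 12 mm below its flat top edge. The hole's pose is not tracked: see hole_spot.
- hole_spot (a point): Nominal place of the hole: x 0, y 0, z 118 mm in the scraper's frame (same axes). The tab is screwed on by hand and tight, so the real hole lies up to 12 mm to either side (y) and up to 3 mm higher or lower (z), and the tab's edges shift with it: find it by touching the tab's top and side edges with the hook, or from images.
- hook: The S-hook; origin at the centre of its sleeve.
- rail: The drying rail; origin under its middle at table height; y along the bar.
- brush_jar: Bystander: glass jar with brushes, 75 mm across, 180 mm tall; origin at its underside.
- glue_bottle: Bystander: white bottle, 56 mm across, 150 mm tall; origin at its underside.
- tape_roll: Bystander: roll of tape lying flat, 84 mm across, 24 mm tall; origin at its underside.
There are look-alikes about, which are no part of the job. Several things have the shape of the block; the one meant has the colours described above.

How it is judged:
On the way, in this order (a step that is already met when the one before it is completed fails the run):
1. the S-hook is lifted clear of the rail (contact force between hook and rail below 0.05 N and distance of hook from where it was at the start of the episode above 0.02 m and contact force between the fingers and hook above 0.5 N), for 0.1 s.
2. the lower end of the held hook is through the scraper's hole while the scraper still stands in its slot (x of hook_tip in the frame of scraper below -0.004 m and x of hook_bend in the frame of scraper between -0.006 and 0.01 m and z of hook_bend in the frame of scraper between 0.105 and 0.1265 m and y of hook_bend in the frame of scraper between -0.016 and 0.016 m and height (world z) of scraper below 0.045 m and contact force between the fingers and hook above 0.5 N), for 0.1 s.
3. the scraper is lifted out of the slot on the hook (x of hook_tip in the frame of scraper below -0.004 m and x of hook_bend in the frame of scraper between -0.006 and 0.01 m and z of hook_bend in the frame of scraper between 0.105 and 0.1265 m and y of hook_bend in the frame of scraper between -0.016 and 0.016 m and height (world z) of scraper above 0.055 m and contact force between the fingers and hook above 0.5 N and contact force between scraper and block below 0.05 N), for 0.2 s.
At the end, for the whole second after the job is handed in: Released and slower than 0.15 m/s: the hook's upper bend rests on the bar between the posts (crown within 6 mm in height, 18 mm across); its lower bend, through the tab's hole with the tip out on the other side, carries the scraper, blade down within 0.4 rad, 50 mm above the table (z of hook_crown in the frame of rail_mid between -0.006 and 0.006 m and x of hook_crown in the frame of rail_mid between -0.018 and 0.018 m and y of hook_crown in the frame of rail_mid between -0.14 and 0.14 m and contact force between hook and rail above 0.8 N and x of hook_tip in the frame of scraper below -0.004 m and x of hook_bend in the frame of scraper between -0.006 and 0.01 m and z of hook_bend in the frame of scraper between 0.105 and 0.1265 m and y of hook_bend in the frame of scraper between -0.016 and 0.016 m and contact force between hook and scraper above 0.4 N and contact force between scraper and rail below 0.1 N and height (world z) of scraper above 0.05 m and angle between scraper's own z axis and vertical below 0.4 rad and linear speed of each of scraper, hook below 0.15 m/s); the robot touches nothing.
It fails at once if the hook pushes on the scraper with more than 10 N (contact force between hook and scraper above 10 N).
It fails at once if the gripper touches the scraper (contact force between the fingers and scraper above 1 N).
It fails at once if a bystander is moved by more than 15 mm (distance of any of brush_jar, glue_bottle, tape_roll from where it was at the start of the episode above 0.015 m).
It also fails if it takes over 72 s, if anything falls off the work surface, if the arm or the gripper's body presses on something with over 40 N, if the wrist force passes 120 N, or if a joint passes its speed limit or range.

## Robot

A 6-joint arm with a two-finger parallel gripper is mounted at the origin on the work surface. World frame = base frame: x ahead of the robot, y to its left, z up, the work surface at z = 0. Lengths are in m, angles in rad, forces in N, time in s.
With the tool pointing down it reaches from about 0.225 to 0.875 m from the base axis. Payload 3.4 kg.
Tool frame: the origin (TCP) lies midway between the tips of the shut fingers; the grasp point (between the pads) lies 19 mm behind it (manip.grasp_offset is the distance from the TCP to the grasp point, in m); x points along the fingers, y is the direction in which the jaws open and shut, and the axes are right-handed (so a half turn about x gives the same grasp; the last joint's range is limited). The gripper opens to 85 mm and grips with 20 to 120 N. Pads are 22 mm wide; open, the fingers measure 114 mm over their backs; the gripper's body (76 mm by 85 mm) begins 54 mm behind the grasp point. The pads swing forward as they close: fully open they stand 13 mm farther back than shut.
Start: joints at [1.079, 0.276, 1.505, -0, 1.361, -0.121], TCP at [0.208, 0.536, 0.231] pointing down, gripper open.
Joint ranges: [-2.89, 2.89], [-0.75, 2.08], [0.22, 2.7], [-1.18, 4.32], [0.11, 2.71], [-2.7, 2.7]. Speed limits (rad/s): [2.57, 2.57, 3.14, 3.14, 3.14, 3.14].

## Interface

Orientations are given as a unit quaternion [w, x, y, z].
In Python, from rig import manip gives the robot as it stands.
- The arm moves only by the shell command python3 -m creep 'ROWS' [OPENING] [FORCE]. ROWS is a JSON object of lists of equal length, an entry for each row: "delta_pos": the shift along the tool's x, y, z in cm, a list of three; "dr": the turn, a rotation vector about the tool's x, y, z in rad, a list of three. In form: {"delta_pos": [[dx, dy, dz], ...], "dr": [[rx, ry, rz], ...]}. A call has 1 to 10 rows; each row is the pose to reach, as a shift and turn from the pose commanded when the call began, along the tool's axes at that moment; what a row does not reach only later rows make up. A row lasts 1/10 s, in which the tool goes at most 50 mm and 8.59 degrees, less where a joint would pass 70% of its speed; a pose out of reach is approached as far as the arm can. A call with a gripper value outside its range is refused whole. OPENING is the opening, from -1 (shut) to 1 (fully open), set as the call begins (- or left out, the last holds). The fingers move at their own pace and stop on an object; FORCE is the grip in N (left out, the last holds). Time passes only in rows, so rows that repeat a pose let the fingers close. It gives the time, the measured TCP pose, the force and the opening at its end, in the units of the state.
- manip.get_state(): the state, without advancing time (a new reading comes with each control period).
- manip.get_image(name): name is "scene" or "top" or "wrist"; returns a dict with "pixels" (420x560x3 uint8, blue, green, red), "depth" (420x560 float32, m along the optical axis (not along the pixel's ray), 0 where there is no reading), "intrinsics" (3x3 intrinsics, pixels), "rvec" (rotation vector, rad) and "tvec" (3), from world to camera coordinates, as OpenCV has them. Camera axes: x right, y down, z forward; pixel columns grow to the right and rows downward; lengths in m; the calibration is good to about 2 mm. A picture is of the moment at which its call begins.
- manip.sign_off(): hands the job in, once; it reports no verdict.
The state is a dict: "clock": time; "qpos": joint angles; "qd": joint speeds; "effort": joint torques, N m; "position": TCP position; "ee_rot": TCP orientation; "contact_force": force on the tool from outside, world axes, zero at the start; "moment": the same for the moment, N m; "width": finger opening in m.
Only numpy, scipy, OpenCV 4.12 (cv2) and the standard library are available. Lean on these libraries where they do the work, as an engineer would, in place of code of your own. Each camera call takes 0.05 s, during which the arm holds its last target. There are 200 camera calls.

## Working session

There is one attempt and no reset: what is moved stays moved. The work goes in short steps, Python scripts to look and compute and a shell command to move; the robot and the scene stay as the last step left them, time stands still between calls to the robot, and variables do not carry over. Pictures are saved under pics/ and viewed, about 8 in all and at most 12, crops included, and the job is handed in when it is done.

```bash
ls; mkdir -p pics
cat > h.py <<'E'
import numpy as np, cv2
from rig import manip
def cam(n):
    d=manip.get_image(n); d['R']=cv2.Rodrigues(np.array(d['rvec'],float))[0]; d['t']=np.array(d['tvec'],float).ravel(); d['K']=np.array(d['intrinsics'],float); return d
def world(d):
    h,w=d['depth'].shape; v,u=np.mgrid[:h,:w]; z=d['depth']
    p=np.stack([(u-d['K'][0,2])/d['K'][0,0]*z,(v-d['K'][1,2])/d['K'][1,1]*z,z],-1)
    return (p-d['t'])@d['R']
def ray(d,u,v):
    r=d['R'].T@np.linalg.inv(d['K'])@np.array([u,v,1.]); return -d['R'].T@d['t'], r
def plane(d,u,v,ax,val):
    o,r=ray(d,u,v); return o+r*(val-o[ax])/r[ax]
def proj(d,p):
    c=d['R']@np.array(p)+d['t']; q=d['K']@c; return q[:2]/q[2]
E
python3 - <<'E'
from h import *
print(manip.get_state(), manip.grasp_offset)
import pickle
for n in ['scene','top','wrist']:
    d=cam(n); pickle.dump(d,open(n+'.pkl','wb')); cv2.imwrite(f'pics/{n}0.png',d['pixels']); print(n,-d['R'].T@d['t'],d['R'][2],d['K'][0,0])
a=[cv2.imread(f'pics/{n}0.png') for n in ['scene','top']]
E
```

```text
pics
{'clock': 0.0, 'qpos': array([ 1.07901718e+00,  2.76596950e-01,  1.50615260e+00,  1.58588356e-05,
        1.36067974e+00, -1.21008788e-01]), 'qd': array([-5.68859297e-04, -1.09625342e-03,  5.25747488e-04, -1.47766261e-03,
       -2.18884846e-04, -6.23378542e-05]), 'effort': array([ 2.94785696e-04, -4.16778123e+01, -2.45807111e+01,  6.38525648e-05,
        1.08393375e-02,  1.19807123e-05]), 'position': array([0.20809391, 0.53545516, 0.23043083]), 'ee_rot': array([ 0.69478914,  0.12972119,  0.69519131, -0.1309561 ]), 'contact_force': array([-0.1627772 ,  0.51452574, -0.66610959]), 'moment': array([ 0.00390625, -0.00956504, -0.00741115]), 'width': 0.08500122277413227} 0.0187
scene [1.34964327 0.33102743 0.81528957] [-0.75608891 -0.3112005  -0.57574631] 538.9624300674719
top [ 4.07452483e-01 -8.83196859e-04  1.24723545e+00] [ 0.11456503 -0.01589819 -0.99328853] 485.1563888932299
wrist [0.14105361 0.5613679  0.37277147] [ 0.26286712 -0.10270444 -0.95935013] 362.2925289492168
```

View pics/scene0.png

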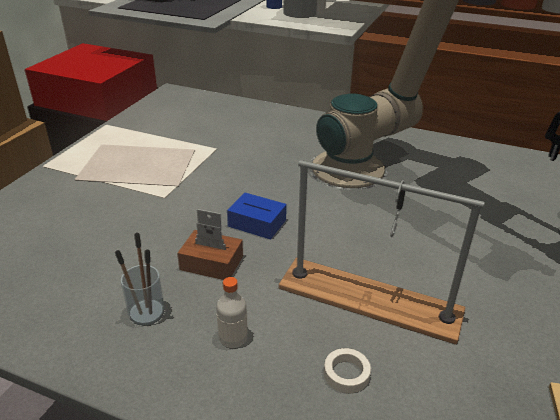

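View pics/top0.png

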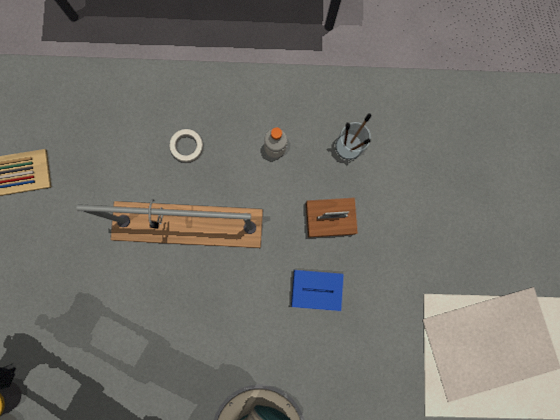

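Scene: bar from (303,165) to (480,205), hook sleeve at (401,197), scraper tab (209,222) in the brown block (210,252). Top: bar along row ~212, hook at (153,213), brown block at (331,217), scraper at (333,214); the blue block is the decoy.

Run:
```python
from h import *
import pickle
S,T=[pickle.load(open(n+'.pkl','rb')) for n in('scene','top')]
WS,WT=world(S),world(T)
def line(p):
    c=p.mean(0); u,s,v=np.linalg.svd(p-c); return c,v[0],s/np.sqrt(len(p))
for n,W,D in(('S',WS,S),('T',WT,T)):
    m=(D['depth']>0)&(W[...,2]>.27)&(W[...,2]<.33)&(W[...,0]>.3)
    print(n,'bar zone',m.sum())
    p=W[m]; c,v,s=line(p[:,:2]); print(c,v,s, p.min(0),p.max(0), 'top z',np.percentile(p[:,2],[50,90,97]))
    # foot
    m=(W[...,2]>.008)&(W[...,2]<.022)&(W[...,0]>.25)
    mm=m.astype(np.uint8); k,l,st,ce=cv2.connectedComponentsWithStats(mm)
    for i in range(1,k):
        if st[i,4]>150: 
            q=W[l==i]; print('  low',st[i],q.mean(0),cv2.minAreaRect(q[:,:2].astype(np.float32)))
    m=(W[...,2]>.044)&(W[...,2]<.056)&(W[...,0]>.2)
    k,l,st,ce=cv2.connectedComponentsWithStats(m.astype(np.uint8))
    for i in range(1,k):
        if st[i,4]>150:
            q=W[l==i]; print('  block',st[i],q.mean(0),cv2.minAreaRect(q[:,:2].astype(np.float32)))
# scraper pts in scene
m=np.zeros(S['depth'].shape,bool); m[200:252,190:228]=1
m&=(WS[...,2]>.06)&(WS[...,2]<.2); q=WS[m]; print('scr',len(q),q.mean(0)); c=q.mean(0);u,s,v=np.linalg.svd(q-c);print(v,s/np.sqrt(len(q)),q.min(0),q.max(0))
# sleeve
m=np.zeros(S['depth'].shape,bool); m[178:240,385:412]=1
hsv=S['pixels'].max(-1); mm=m&(hsv<45)&(S['depth']>0)
v,u=np.nonzero(mm); print('sleeve',len(u),u.mean(),v.mean(),v.min(),v.max()); q=WS[mm];print(np.median(q,0),q.min(0),q.max(0))
for n,D,b,f in(('a',S,(160,375,90,70),7),('b',S,(180,170,80,90),7),('c',T,(120,190,70,55),8),('d',T,(295,190,70,55),8)):
    x,y,w,h=b; cv2.imwrite('pics/c_%s.png'%n,cv2.resize(D['pixels'][y:y+h,x:x+w],None,fx=f,fy=f))
A=S['pixels'][170:250,360:440]; B=S['pixels'][195:275,175:255]; 
cv2.imwrite('pics/crop1.png',np.hstack([cv2.resize(i,(400,400),interpolation=cv2.INTER_CUBIC) for i in(A,B)]))
```

```text
S bar zone 1446
[0.5132482  0.20950108] [0.02304535 0.99973442] [0.10379035 0.00439236] [0.48777644 0.02761736 0.27021126] [0.53718181 0.36763374 0.30233977] top z [0.29504234 0.29870283 0.29961039]
  low [227 213  59  23 267] [ 0.38827508 -0.11875988  0.01494109] ((0.3845907747745514, -0.11590760201215744), (0.0722912847995758, 0.1477878987789154), 31.686132431030273)
  low [178 249  65  28 310] [ 0.56707893 -0.14719644  0.0152058 ] ((0.5614857077598572, -0.14130139350891113), (0.0762641578912735, 0.1504008173942566), 43.158634185791016)
  low [ 278  258  187   84 6060] [0.51578915 0.20884447 0.01363981] ((0.5100376605987549, 0.1982235163450241), (0.3804852068424225, 0.10580626130104065), 88.32351684570312)
  low [127 302  37  21 183] [ 0.74878833 -0.19411308  0.01500489] ((0.7423282861709595, -0.1995561718940735), (0.03704319894313812, 0.07361327111721039), 43.57596969604492)
  low [330 348  36  23 209] [0.69134308 0.20704268 0.01692423] ((0.6928220391273499, 0.2048860341310501), (0.04094083607196808, 0.06366695463657379), 15.325249671936035)
  low [324 367  46  24 286] [0.74469322
[... 1649 characters left out ...]
.16347575187683105), (0.09037581086158752, 0.12076099961996078), 5.335061550140381)
  block [ 292  270   51   41 1737] [ 0.35464146 -0.13103637  0.05067932] ((0.35477691888809204, -0.13127319514751434), (0.120394267141819, 0.08983556181192398), 87.09256744384766)
scr 763 [ 0.53719686 -0.16394203  0.10260755]
[[ 0.02045473 -0.05379395 -0.99834253]
 [-0.09005295  0.99439348 -0.05542623]
 [ 0.99572691  0.09103742  0.01549575]] [0.02501326 0.01714835 0.00188827] [ 0.52927496 -0.20141681  0.06027709] [ 0.54364129 -0.12958237  0.14619917]
sleeve 101 400.45544554455444 199.20792079207922 190 209
[0.49300185 0.22708275 0.25340974] [0.48092757 0.22145821 0.23291863] [0.51640769 0.23338192 0.29023464]
```

View pics/crop1.png

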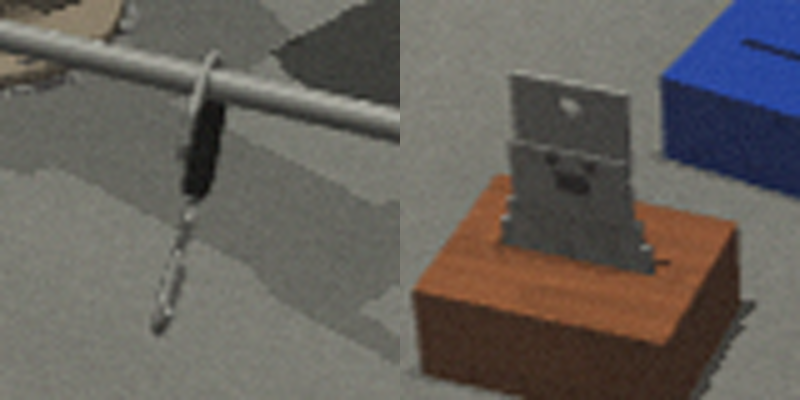

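```bash
cat >> h.py <<'E'
from scipy.spatial.transform import Rotation as Rn
def go(p,yaw=None,st=None):
    """print tool-frame delta (cm) and rotvec to reach TCP p, tool down, jaw axis y = yaw dir"""
    st=st or manip.get_state(); q=st['ee_rot']; R=Rn.from_quat([q[1],q[2],q[3],q[0]])
    M=R.as_matrix(); d=M.T@(np.array(p)-st['position'])*100
    r=np.zeros(3)
    if yaw is not None:
        yy=np.array([-np.sin(yaw),np.cos(yaw),0]); 
        if M[:,1]@yy<0: yy=-yy
        xx=np.array([0,0,-1.]); G=np.stack([xx,yy,np.cross(xx,yy)],1)
        r=Rn.from_matrix(M.T@G).as_rotvec()
    print('delta',d.round(2),'dr',r.round(4)); return d,r
E
python3 - <<'E'
from h import *
import pickle
st=manip.get_state(); q=st['ee_rot'];print(Rn.from_quat([q[1],q[2],q[3],q[0]]).as_matrix().round(3))
go([.208,.536,.38]); go([.4867,.227,.36],-.0225)
S=pickle.load(open('scene.pkl','rb'))
n=np.array([.9957,.091,.0155]);c=np.array([.5372,-.1639,.1026])
for u,v in((209,216),(197.4,209.6),(221,214.2)):
    o,r=ray(S,u,v); print((o+r*((c-o)@n)/(r@n)).round(4))
E
```

```text
[[-0.001  0.362  0.932]
 [-0.001  0.932 -0.362]
 [-1.    -0.001 -0.   ]]
delta [-14.94   0.02  -0.04] dr [0. 0. 0.]
delta [-12.92 -18.68  37.14] dr [-0.3483 -0.0004  0.0014]
[ 0.5365 -0.1614  0.1324]
[ 0.5387 -0.1877  0.1434]
[ 0.5338 -0.1332  0.1435]
```

```bash
python3 -m creep '{"delta_pos":[[-6,0,0],[-12.9,0,0],[-12.9,-18.7,37.1],[-12.9,-18.7,37.1],[-12.9,-18.7,37.1],[-12.9,-18.7,37.1],[-12.9,-18.7,37.1],[-12.9,-18.7,37.1],[-12.9,-18.7,37.1],[-12.9,-18.7,37.1]],"dr":[[0,0,0],[0,0,0],[-0.348,0,0],[-0.348,0,0],[-0.348,0,0],[-0.348,0,0],[-0.348,0,0],[-0.348,0,0],[-0.348,0,0],[-0.348,0,0]]}' 1 20; python3 -c "
from h import *
go([.4867,.227,.36],-.0225)"
```

```text
clock: 1.15
position: [0.4715, 0.243, 0.3587]
ee_rot: [0.707, 0.008, 0.707, -0.008]
contact_force: [1.5, 1.1, 0.2]
width: 0.0854
delta [-0.13 -1.57  1.56] dr [-0.0003 -0.0002 -0.0002]
```

```bash
python3 -m creep '{"delta_pos":[[-0.1,-1.5,0.5],[-0.1,-1.5,0.5],[-0.1,-1.5,0.5]],"dr":[[0,0,0],[0,0,0],[0,0,0]]}'
python3 - <<'E'
from h import *
import pickle
d=cam('wrist'); pickle.dump(d,open('w1.pkl','wb')); st=manip.get_state(); print(st['position'])
W=world(d); print(-d['R'].T@d['t'])
m=(d['pixels'].max(-1)<50)&(W[...,2]>.22)&(W[...,2]<.29)&(d['depth']>0); 
k,l,s,c=cv2.connectedComponentsWithStats(m.astype(np.uint8))
for i in range(1,k):
    if s[i,4]>60: q=W[l==i]; print(s[i],q.mean(0),q.min(0),q.max(0))
cv2.imwrite('pics/w1.png',d['pixels'])
E
```

```text
clock: 1.45
position: [0.475, 0.2298, 0.3594]
ee_rot: [0.707, 0.009, 0.707, -0.008]
contact_force: [0.0, 0.1, -0.1]
width: 0.0854
[0.47467054 0.23029361 0.35946847]
[0.40308299 0.23099442 0.50166939]
[268 202  14  31 334] [0.48180573 0.22631225 0.26640425] [0.47861072 0.22168795 0.23881736] [0.49108905 0.23057436 0.28412145]
```

View pics/w1.png

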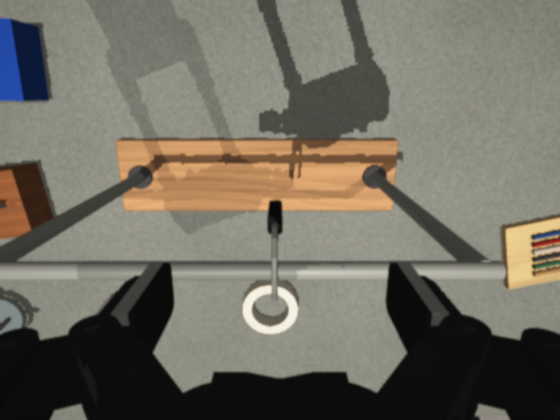

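Run:
```python
from h import *
import pickle
d=pickle.load(open('w1.pkl','rb')); W=world(d)
for v in range(198,240,3):
    r=W[v,270:281]; k=d['pixels'][v,270:281].max(-1); print(v,k, W[v,275].round(4))
for u in(230,330):
    q=W[258:284,u]; i=np.argmax(q[:,2]); print(u,q[i].round(4), q[q[:,2]>.28][[0,-1]].round(4))
m=(W[...,2]>.30)&(W[...,2]<.33); m[:,:262]=0;m[:,290:]=0; q=W[m]; print(q.min(0),q.max(0),q.mean(0));
```

```text
198 [214 210 200 193 191 189 187 187 187 188 194] [0.5396 0.2223 0.0161]
201 [116  84  73  70  66  56  50  52  57  77 110] [0.4798 0.2262 0.2371]
204 [39 11 10  9  9  9 10  8  9 11 39] [0.4795 0.2263 0.2462]
207 [26  9  8 10  8  9  9  9  9  9 30] [0.4796 0.2264 0.2532]
210 [14  9 10 10 10  9  9 10 10 10 24] [0.4793 0.2265 0.2614]
213 [11  9  8  9  8  9  9 11  9 10 20] [0.4793 0.2265 0.2682]
216 [19 16 13 12 10 10 10 10  9 10 16] [0.4797 0.2266 0.2733]
219 [30 31 29 24 22 20 14 12 11 11 15] [0.4817 0.2265 0.2735]
222 [30 31 34 37 42 40 31 19 14 11 15] [0.4836 0.2265 0.2744]
225 [30 41 53 61 61 59 57 48 31 21 22] [0.484  0.2265 0.2789]
228 [32 49 71 79 76 71 65 50 31 21 23] [0.4845 0.2266 0.2833]
231 [34 51 73 83 83 78 68 49 27 17 23] [0.4852 0.2266 0.2867]
234 [106  93  87  85  83  78  69  67  80 100 117] [0.4866 0.2266 0.2884]
237 [139 117  98  93  92  87  81  86 111 136 147] [0.4876 0.2266 0.2909]
230 [0.5095 0.1984 0.3006] [[0.5023 0.198  0.2944]
 [0.513  0.1978 0.2978]]
330 [0.5097 0.26   0.3003] [[0.5044 0.261  0.2917]
 [0.5143 0.2603 0.2982]]
[0.49597013 0.21810967 0.30000504] [0.52181026 0.23480192 0.30472874] [0.50841286 0.22586916 0.30172778]
```

```bash
python3 -m creep '{"delta_pos":[[0,-0.35,1.15],[3,-0.35,1.15],[6,-0.35,1.15],[8,-0.35,1.15],[9,-0.35,1.15],[9,-0.35,1.15]],"dr":[[0,0,0],[0,0,0],[0,0,0],[0,0,0],[0,0,0],[0,0,0]]}'
python3 - <<'E'
from h import *
go([.4865,.2265,.237],-.0225)
E
```

```text
clock: 2.1
position: [0.4861, 0.2263, 0.2684]
ee_rot: [0.706, 0.007, 0.708, -0.008]
contact_force: [-0.3, -0.2, 0.4]
width: 0.0852
delta [3.14 0.02 0.05] dr [ 0.001  -0.0024  0.0008]
```

```bash
python3 -m creep '{"delta_pos":[[1.5,0,0.05],[2.5,0,0.05],[3.1,0,0.05],[3.1,0,0.05]],"dr":[[0,0,0],[0,0,0],[0,0,0],[0,0,0]]}' && python3 -m creep '{"delta_pos":[[0,0,0],[0,0,0],[0,0,0],[0,0,0],[0,0,0],[0,0,0],[0,0,0],[0,0,0],[0,0,0],[0,0,0]],"dr":[[0,0,0],[0,0,0],[0,0,0],[0,0,0],[0,0,0],[0,0,0],[0,0,0],[0,0,0],[0,0,0],[0,0,0]]}' -1 60
```

```text
clock: 2.5
position: [0.487, 0.2259, 0.2383]
ee_rot: [0.707, 0.008, 0.707, -0.008]
contact_force: [-0.3, 0.1, 0.2]
width: 0.0853
clock: 3.5
position: [0.4872, 0.2259, 0.2388]
ee_rot: [0.707, 0.008, 0.707, -0.008]
contact_force: [0.4, 0.4, 1.4]
width: 0.0092
```

```bash
python3 -m creep '{"delta_pos":[[-0.7,0,0],[-2,0,0],[-3.5,0,0],[-4.5,0,0],[-4.5,0,0],[-4.5,0,0]],"dr":[[0,0,0],[0,0,0],[0,0,0],[0,0,0],[0,0,0],[0,0,0]]}' && python3 -m creep '{"delta_pos":[[0,0,-2],[0,0,-4],[0,0,-6.5],[0,0,-8.5],[0,0,-8.5],[0,0,-8.5]],"dr":[[0,0,0],[0,0,0],[0,0,0],[0,0,0],[0,0,0],[0,0,0]]}'
python3 - <<'E'
from h import *
go([.40,-.161,.284],.09)
go([.529,-.161,.284],.09)
E
```

```text
clock: 4.1
position: [0.487, 0.2259, 0.2835]
ee_rot: [0.707, 0.008, 0.707, -0.008]
contact_force: [0.6, -0.0, -0.9]
width: 0.0094
clock: 4.7
position: [0.4023, 0.2279, 0.2833]
ee_rot: [0.707, 0.008, 0.707, -0.008]
contact_force: [0.1, -0.7, -0.6]
width: 0.0091
delta [ -0.06 -38.88   0.64] dr [-1.124e-01  4.000e-04  1.000e-04]
delta [ -0.06 -38.59  13.54] dr [-1.124e-01  4.000e-04  1.000e-04]
```

```bash
python3 -m creep '{"delta_pos":[[0,-4,0],[0,-9,0],[0,-14,0],[0,-19,0],[0,-24,0],[0,-29,0],[0,-34,2],[0,-37,5],[0,-38.6,8],[0,-38.6,11]],"dr":[[-0.02,0,0],[-0.04,0,0],[-0.06,0,0],[-0.08,0,0],[-0.1,0,0],[-0.112,0,0],[-0.112,0,0],[-0.112,0,0],[-0.112,0,0],[-0.112,0,0]]}'
python3 - <<'E'
from h import *
go([.529,-.161,.284],.09)
E
```

```text
clock: 5.7
position: [0.5053, -0.1648, 0.2827]
ee_rot: [0.706, -0.03, 0.707, 0.029]
contact_force: [-0.1, -0.1, -1.0]
width: 0.0092
delta [-0.13  0.17  2.4 ] dr [-0.0056 -0.0004  0.0014]
```

```bash
python3 -m creep '{"delta_pos":[[0,0.1,1.2],[0,0.1,2.2],[0,0.1,2.4],[0,0.1,2.4]],"dr":[[-0.005,0,0],[-0.005,0,0],[-0.005,0,0],[-0.005,0,0]]}'
python3 - <<'E'
from h import *
import pickle
d=cam('wrist'); pickle.dump(d,open('w2.pkl','wb')); cv2.imwrite('pics/w2.png',cv2.resize(d['pixels'],None,fx=1.4,fy=1.4,interpolation=cv2.INTER_CUBIC))
S=cam('scene'); pickle.dump(S,open('s2.pkl','wb'))
for p in([.537,-.163,.144],[.537,-.163,.132]): print(proj(d,p),proj(S,p))
E
```

```text
clock: 6.1
position: [0.5267, -0.157, 0.2836]
ee_rot: [0.706, -0.034, 0.707, 0.034]
contact_force: [0.2, 0.1, -0.1]
width: 0.0096
[270.91447264 200.64012188] [207.88606059 211.57235334]
[271.22769552 196.67358863] [208.24629645 216.10698054]
```

View pics/w2.png

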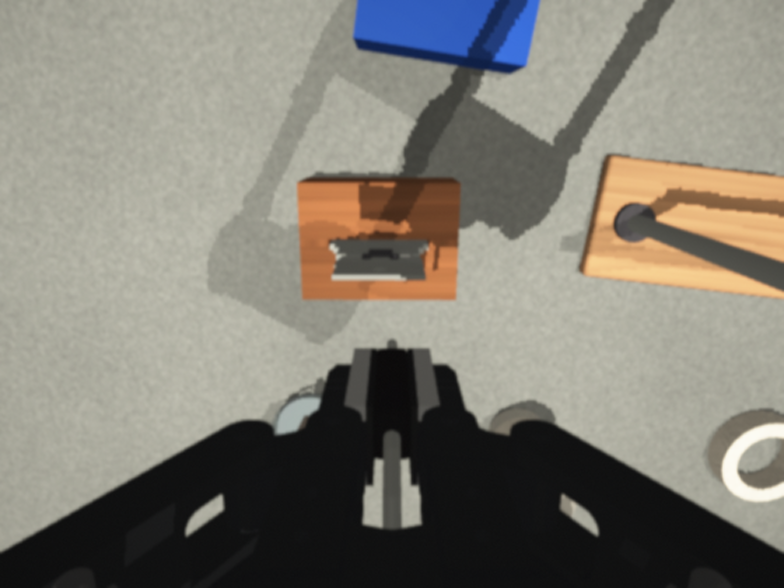

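Wrist view: tab's top edge from about (332,277) to (427,277) in the enlarged picture, block around it, hook in the fingers at (392,350). Measuring the edge by depth.

Run:
```python
from h import *
import pickle
d=pickle.load(open('w2.pkl','rb')); W=world(d)
g=d['pixels'].max(-1).astype(int)
m=(W[...,2]>.125)&(W[...,2]<.155)&(d['depth']>0); m[:150]=0;m[225:]=0;m[:,:215]=0;m[:,320:]=0
q=W[m];print(m.sum(),q.min(0),q.max(0))
v,u=np.nonzero(m);print(u.min(),u.max(),v.min(),v.max())
for r in range(182,204,2): print(r,W[r,270].round(4), [np.nonzero(m[r])[0][[0,-1]] if m[r].any() else 0], g[r,230:312:4])
# edge endpoints per row by z at top plane
t=m&(W[...,2]>.1395); q=W[t]; c=q.mean(0); _,s,vv=np.linalg.svd(q[:,:2]-c[:2]); print('top',c,vv[0],s/np.sqrt(len(q))); a=(q[:,:2]-c[:2])@vv[0]; print(a.min(),a.max(), [ (c[:2]+x*vv[0]).round(4) for x in(a.min(),a.max(),(a.min()+a.max())/2)])
S=pickle.load(open('s2.pkl','rb'))
cv2.imwrite('pics/s2c.png',cv2.resize(S['pixels'][150:230,170:250],(560,560),interpolation=cv2.INTER_CUBIC))
```

```text
666 [ 0.53046424 -0.1908068   0.12504705] [ 0.53787548 -0.13709708  0.14776669]
237 303 190 200
182 [ 0.5324 -0.1653  0.0983] [0] [169 170 173 175 115  80  80  63  40  41  42  42  38  55  98 107  85  90
 110 200 143]
184 [ 0.5338 -0.1651  0.1006] [0] [168 169 171 147  81  79  78  63  48  65  67  67  56  53  82  88  81  80
 111 205 146]
186 [ 0.5334 -0.1649  0.1096] [0] [166 167 163  87  75  76  76  74  71  75  75  75  74  71  76  76  77  78
 111 210 145]
188 [ 0.5333 -0.1647  0.1176] [0] [174 176 160  75  75  74  74  75  75  75  74  75  75  75  75  74  74  75
 108 217 131]
190 [ 0.5331 -0.1646  0.1253] [array([240, 302])] [183 185 175  75  74  74  74  75  75  75  76  75  74  74  75  74  73  74
 104 214 123]
192 [ 0.5337 -0.1644  0.1294] [array([239, 302])] [185 186 146  76  75  75  74  75  75  77  81  79  75  74  75  75  76  75
 109 205 144]
194 [ 0.5357 -0.1642  0.1286] [array([238, 303])] [183 184 120  80  80  81  80  80  80  81  82  81  80  80  77  75  75  75
  94 204 196]
196 [ 0.5327 -0.1641  0.1459] [array([237, 303])] [179 179 169 159 158 159 158 158 158 158 157 157 157 157 111  82  80  80
  87 199 200]
198 [ 0.5343 -0.1639  0.146 ] [array([237, 303])] [180 180 204 204 204 204 203 202 201 201 202 203 204 203 171 113  91  92
  96 201 202]
200 [ 0.5364 -0.1638  0.1445] [array([248, 303])] [182 182 190 190 190 190 191 182 180 181 195 199 201 201 197 160 161 163
 165 203 205]
202 [ 0.5659 -0.1635  0.0502] [0] [184 185 186 186 186 186 185 171 170 186 202 205 206 207 206 197 208 207
 208 210 210]
top [ 0.53416163 -0.16333771  0.14457404] [-0.08882941  0.99604685] [0.01532383 0.00108796]
-0.027255022934420916 0.026166714377311273 [array([ 0.5366, -0.1905]), array([ 0.5318, -0.1373]), array([ 0.5342, -0.1639])]
```

View pics/s2c.png

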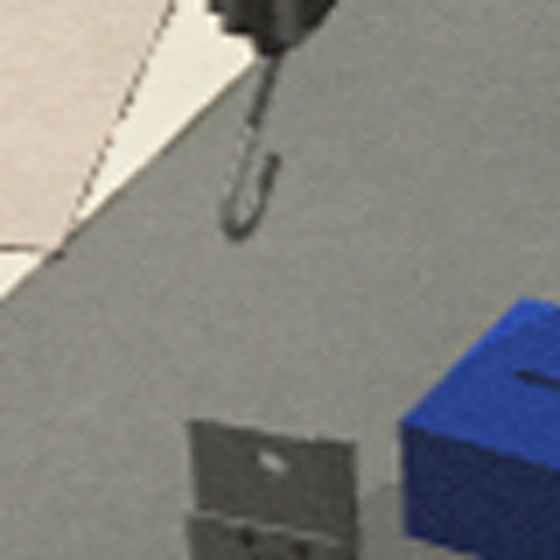

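```bash
cat >> h.py <<'E'
def hookpts(st,yaw):
    s=st['position']+np.array([-.0007,0,.0147]); X=np.array([np.cos(yaw),np.sin(yaw),0])
    return {n:s+X*x/1e3+np.array([0,0,z/1e3]) for n,x,z in(('sleevebot',0,-21),('elbow',37,-50),('far',40,-56),('bend',25,-66),('tip',6,-55))}
E
python3 - <<'E'
from h import *
import pickle
S=pickle.load(open('s2.pkl','rb')); st=manip.get_state(); print(st['position'],st['contact_force'])
for n,p in hookpts(st,.095).items(): print(n,p.round(4),proj(S,p).round(1),((proj(S,p)-[170,150])*7).round(0))
h=[.5350,-.1635,.1330];print('hole',((proj(S,h)-[170,150])*7).round(0))
X=np.array([np.cos(.092),np.sin(.092),0])
go(np.array([.5350,-.1635,.20+.055-.0147])+X*(.010-.006),.092)
E
```

```text
[ 0.52633232 -0.1569848   0.28395039] [0.12292202 0.30896543 0.04266384]
sleevebot [ 0.5256 -0.157   0.2777] [209.  155.2] [273.  36.]
elbow [ 0.5625 -0.1535  0.2487] [202.5 176.7] [228. 187.]
far [ 0.5655 -0.1532  0.2427] [202.1 180. ] [225. 210.]
bend [ 0.5505 -0.1546  0.2327] [205.5 180.4] [248. 213.]
tip [ 0.5316 -0.1564  0.2437] [208.9 171.1] [272. 148.]
hole [269. 456.]
delta [ 4.36 -0.73  1.2 ] dr [ 0.0027 -0.0003  0.0002]
```

```bash
python3 -m creep '{"delta_pos":[[0,-0.4,0.8],[1,-0.7,1.2],[2.5,-0.7,1.2],[4,-0.7,1.2],[5.4,-0.7,1.2],[6.6,-0.7,1.2],[7.4,-0.7,1.2],[7.8,-0.7,1.2],[7.8,-0.7,1.2],[7.8,-0.7,1.2]],"dr":[[0,0,0],[0,0,0],[0,0,0],[0,0,0],[0,0,0],[0,0,0],[0,0,0],[0,0,0],[0,0,0],[0,0,0]]}'
python3 - <<'E'
from h import *
import pickle
st=manip.get_state()
S=cam('scene'); pickle.dump(S,open('s3.pkl','wb')); d=cam('wrist'); pickle.dump(d,open('w3.pkl','wb'))
for n,p in hookpts(st,.092).items(): print(n,p.round(4),((proj(S,p)-[180,170])*7).round(0),((proj(d,p)-[220,170])*5).round(0))
A=cv2.resize(S['pixels'][170:250,180:240],(420,560),interpolation=cv2.INTER_CUBIC)
B=cv2.resize(d['pixels'][170:282,220:296],(380,560),interpolation=cv2.INTER_CUBIC)
cv2.imwrite('pics/s3.png',np.hstack([A,B]))
E
```

```text
clock: 7.2
position: [0.5402, -0.1634, 0.2061]
ee_rot: [0.707, -0.033, 0.706, 0.033]
contact_force: [-0.7, -0.7, -0.1]
width: 0.0092
sleevebot [ 0.5395 -0.1634  0.1998] [178. 142.] [300. 454.]
elbow [ 0.5763 -0.16    0.1708] [134. 290.] [299. 643.]
far [ 0.5793 -0.1597  0.1648] [131. 313.] [299. 638.]
bend [ 0.5644 -0.1611  0.1548] [154. 312.] [299. 480.]
tip [ 0.5455 -0.1629  0.1658] [177. 247.] [300. 367.]
```

View pics/s3.png

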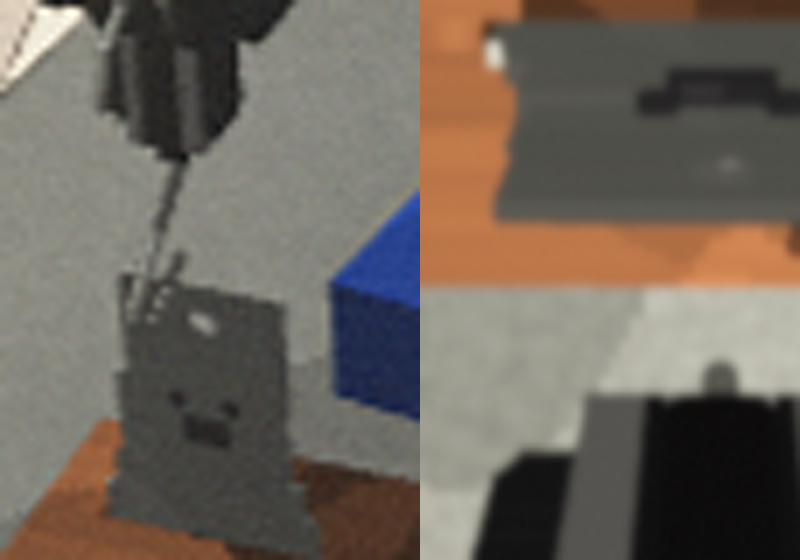

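Run:
```python
from h import *
import pickle
S=pickle.load(open('s3.pkl','rb')); d=pickle.load(open('w3.pkl','rb')); W=world(d)
g=d['pixels'].max(-1).astype(int); print(g[199:208,272:292]); 
# bright hole blob in wrist
m=np.zeros(g.shape,bool); m[199:208,272:292]=1; w=np.where(m,np.clip(g-85,0,None),0); v,u=np.mgrid[:420,:560]; cu,cv=(u*w).sum()/w.sum(),(v*w).sum()/w.sum(); print('wrist blob',cu,cv)
for x in(.533,.5345,.536): print(x,plane(d,cu,cv,0,x).round(4))
gs=S['pixels'].max(-1).astype(int); print(gs[212:220,204:216])
m=np.zeros(g.shape,bool); m[212:220,205:215]=1; w=np.where(m,np.clip(gs-100,0,None),0); cu,cv=(u*w).sum()/w.sum(),(v*w).sum()/w.sum(); print('scene blob',cu,cv)
for x in(.533,.5345,.536): print(x,plane(S,cu,cv,0,x).round(4))
# top edge
q=W[(W[...,2]>.138)&(W[...,2]<.155)&(v>190)&(v<225)&(u>225)&(u<335)]; print('top',len(q),q.mean(0),q.min(0),q.max(0))
# tip edge in wrist
print('tip cols',g[240:256:2,270:292]); print(plane(d,280,243,2,.1658))
```

```text
[[ 79  79  79  79  79  80  79  80  79  80  80  80  79  79  80  79  80  80
   80  79]
 [ 79  79  80  79  80  80  80  81  81  83  83  82  80  79  79  80  79  79
   79  79]
 [ 79  80  80  80  80  82  81  84  88  93  92  88  84  81  80  79  79  79
   79  78]
 [ 79  81  80  82  83  84  85  89  98 102 102  96  87  83  81  80  79  79
   79  79]
 [ 80  80  82  84  86  85  87  92  98 103 101  96  90  85  83  80  80  79
   80  80]
 [ 80  81  83  84  86  86  87  88  92  94  92  90  87  85  83  81  80  80
   80  80]
 [ 80  81  83  84  84  85  86  87  89  89  87  87  85  83  82  80  80  79
   79  79]
 [ 81  80  82  82  82  83  84  84  86  87  86  83  83  83  82  81  79  79
   80  80]
 [ 80  80  80  80  81  81  81  82  84  85  83  82  82  81  81  80  79  79
   80  80]]
wrist blob 281.18224299065423 202.87383177570092
0.533 [ 0.533  -0.1632  0.1304]
0.5345 [ 0.5345 -0.1631  0.1254]
0.536 [ 0.536  -0.1629  0.1203]
[[ 75  69  68  64  68  69  67  71  71  73  87  88]
 [ 68  73  68  71  66  68  63  64  72  60  65  65]
 [ 71  69  68  88  87  72  68  63  71  68  74  67]
 [ 71  70  66 127 139 124  85  68  
[... 580 characters left out ...]
2 193 193]
 [185 187 191 193 194 191 182 166 147 135 134 144 162 182 192 194 194 192
  191 190 192 192]
 [186 187 187 188 187 179 154 117  94  89  89  93 112 150 182 194 193 190
  188 188 189 187]
 [186 187 186 183 180 166 135 101  87  88  89  88  98 133 175 192 194 192
  191 190 188 184]
 [151 145 139 134 129 120  97  72  61  60  60  61  67  93 125 140 145 148
  153 161 161 149]
 [ 53  42  32  27  26  24  21  18  17  17  16  17  17  20  26  28  30  34
   45  68  79  60]
 [ 14  14  13  13  13  14  14  13  14  13  13  13  14  13  13  14  14  13
   14  17  22  19]
 [ 14  13  14  14  14  13  14  14  13  13  14  13  13  13  13  13  14  13
   14  13  15  16]]
[ 0.54524149 -0.1628554   0.1658    ]
```

```bash
python3 -m creep '{"delta_pos":[[0.5,0,0],[1.3,0,0],[2.2,0,0],[3,0,0],[3.6,0,0],[4,0,0],[4.05,0,0],[4.05,0,0],[4.05,0,0]],"dr":[[0,0,0],[0,0,0],[0,0,0],[0,0,0],[0,0,0],[0,0,0],[0,0,0],[0,0,0],[0,0,0]]}'
python3 - <<'E'
from h import *
import pickle
st=manip.get_state(); print(st['position'],st['contact_force'])
S=cam('scene'); pickle.dump(S,open('s4.pkl','wb')); d=cam('wrist'); pickle.dump(d,open('w4.pkl','wb'))
for n,p in hookpts(st,.092).items(): print(n,p.round(4),((proj(S,p)-[185,185])*9).round(0))
A=cv2.resize(S['pixels'][185:250,185:235],(450,585),interpolation=cv2.INTER_CUBIC)
B=cv2.resize(d['pixels'][170:250,245:290],(329,585),interpolation=cv2.INTER_CUBIC)
cv2.imwrite('pics/s4.png',np.hstack([A,B]))
E
```

```text
clock: 8.2
position: [0.5401, -0.1634, 0.1655]
ee_rot: [0.707, -0.033, 0.706, 0.033]
contact_force: [-0.9, -0.4, -0.0]
width: 0.0095
[ 0.54008347 -0.16338173  0.1655015 ] [-0.8607893  -0.39206236 -0.03772329]
sleevebot [ 0.5394 -0.1634  0.1592] [195. 192.]
elbow [ 0.5762 -0.16    0.1302] [140. 380.]
far [ 0.5792 -0.1597  0.1242] [137. 408.]
bend [ 0.5643 -0.1611  0.1142] [166. 405.]
tip [ 0.5454 -0.1628  0.1252] [195. 322.]
```

View pics/s4.png

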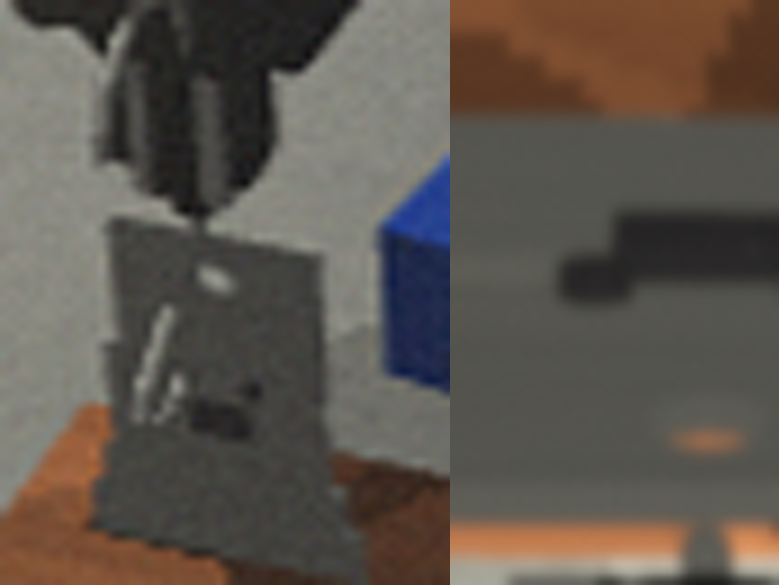

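Left: hole at (217,278) in the scene crop, hook's lower bend near (150,420), tip shaded. Right: hole (707,440) and tip (705,535) line up in y. Check the scene residual, then slide in along the slope.

```bash
python3 - <<'E'
from h import *
import pickle
S=pickle.load(open('s4.pkl','rb'))
for x,z in((.5342,.1325),(.5342,.1345),(.5355,.1325)): print(((proj(S,[x,-.1635,z])-[185,185])*9).round(0))
g=S['pixels'].max(-1).astype(int); print(g[214:234,200:212])
E
python3 -m creep '{"delta_pos":[[-0.1,0,-0.15],[-0.2,0,-0.3],[-0.29,0,-0.45],[-0.36,0,-0.55],[-0.36,0,-0.55]],"dr":[[0,0,0],[0,0,0],[0,0,0],[0,0,0],[0,0,0]]}'; python3 -c "
from h import *
print(manip.get_state()['contact_force'])"
```

```text
[213. 271.]
[212. 265.]
[210. 274.]
[[ 67  69  68  71  69  73  66  91  87  71  64  64]
 [ 67  69  72  60  72  65  61 123 140 124  84  68]
 [ 69  72  68  69  70  64  64  95 132 143 111  79]
 [ 66  67  73  67  69  67  65  67  83  98  92  72]
 [ 71  75  66  68  64  66  67  63  69  68  63  65]
 [ 70  65  72 127  90  71  70  69  71  69  65  70]
 [ 67  64 101 130  89  67  63  68  66  65  67  65]
 [ 70  64 135 115  71  63  65  71  66  67  67  68]
 [ 67  72 135  97  61  69  68  71  66  69  65  70]
 [ 65  96 131  84  70  68  70  71  69  72  66  65]
 [ 67 134 121  74  69  70  68  70  71  69  68  67]
 [ 74 132  95  64  57  64  67  65  65  67  71  65]
 [ 96 124  89  59  89  76  57  67  71  64  65  73]
 [145 124  76  62 140  95  59  70  70  68  73  68]
 [120  94  66  73 135  97  66  73  68  70  69  57]
 [104  77  67  98  89  61  57  49  60  62  69  70]
 [101  78  63 111  91  62  46  37  41  40  39  47]
 [107  79 109  84  60  68  47  40  41  41  44  40]
 [ 70  65  72  67  70  73  48  39  39  44  43  37]
 [ 69  66  68  64  63  70  68  62  64  49  45  39]]
clock: 8.8
position: [0.5342, -0.1638, 0.169]
ee_rot: [0.706, -0.033, 0.706, 0.033]
contact_force: [0.2, -0.1, -0.8]
width: 0.0091
[ 0.17002291 -0.05487942 -0.79677838]
```

```bash
python3 -m creep '{"delta_pos":[[-0.08,0,-0.12],[-0.16,0,-0.25],[-0.23,0,-0.35],[-0.3,0,-0.45],[-0.33,0,-0.5],[-0.33,0,-0.5]],"dr":[[0,0,0],[0,0,0],[0,0,0],[0,0,0],[0,0,0],[0,0,0]]}'
python3 - <<'E'
from h import *
import pickle
st=manip.get_state(); print(st['position'],st['contact_force'])
d=cam('wrist'); pickle.dump(d,open('w5.pkl','wb')); S=cam('scene')
print({n:p.round(4) for n,p in hookpts(st,.092).items()})
A=cv2.resize(S['pixels'][185:250,185:235],(450,585),interpolation=cv2.INTER_CUBIC)
B=cv2.resize(d['pixels'][180:245,255:300],(329,585),interpolation=cv2.INTER_CUBIC)
cv2.imwrite('pics/s5.png',np.hstack([A,B]))
E
```

```text
clock: 9.4
position: [0.5293, -0.1642, 0.1721]
ee_rot: [0.706, -0.033, 0.706, 0.033]
contact_force: [0.4, 0.3, -0.3]
width: 0.0088
[ 0.52928752 -0.16424319  0.17210866] [ 0.41184916  0.34724419 -0.3225172 ]
{'sleevebot': array([ 0.5286, -0.1642,  0.1658]), 'elbow': array([ 0.5654, -0.1608,  0.1368]), 'far': array([ 0.5684, -0.1606,  0.1308]), 'bend': array([ 0.5535, -0.1619,  0.1208]), 'tip': array([ 0.5346, -0.1637,  0.1318])}
```

View pics/s5.png

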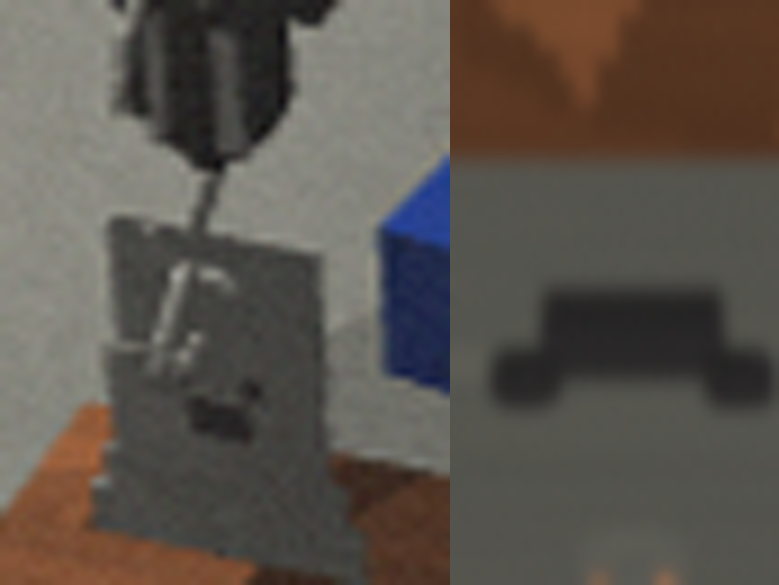

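Tip now sits in the hole (wrist: dark tip between orange slivers at (640,575)); scraper has not moved. Continue.

```bash
python3 -m creep '{"delta_pos":[[-0.06,0,-0.1],[-0.13,0,-0.2],[-0.2,0,-0.3],[-0.26,0,-0.4],[-0.29,0,-0.45],[-0.29,0,-0.45]],"dr":[[0,0,0],[0,0,0],[0,0,0],[0,0,0],[0,0,0],[0,0,0]]}'
python3 - <<'E'
from h import *
import pickle
st=manip.get_state(); print(st['position'],st['contact_force'])
d=cam('wrist'); pickle.dump(d,open('w6.pkl','wb')); S=cam('scene'); pickle.dump(S,open('s6.pkl','wb'))
print({n:p.round(4) for n,p in hookpts(st,.092).items()})
W=world(d); m=(W[...,2]>.138)&(W[...,2]<.155)&(d['depth']>0); m[:185]=0;m[250:]=0;m[:,:215]=0;m[:,345:]=0
q=W[m]; print('top',len(q),q.mean(0),q.min(0),q.max(0))
A=cv2.resize(S['pixels'][185:250,185:235],(450,585),interpolation=cv2.INTER_CUBIC)
B=cv2.resize(d['pixels'][190:255,255:300],(329,585),interpolation=cv2.INTER_CUBIC)
cv2.imwrite('pics/s6.png',np.hstack([A,B]))
E
```

```text
clock: 10.1
position: [0.5248, -0.1647, 0.175]
ee_rot: [0.706, -0.033, 0.706, 0.033]
contact_force: [-1.3, -0.4, -0.2]
width: 0.0088
[ 0.52480697 -0.16469686  0.17504106] [-1.26364345 -0.38572737 -0.20116944]
{'sleevebot': array([ 0.5241, -0.1647,  0.1687]), 'elbow': array([ 0.561 , -0.1613,  0.1397]), 'far': array([ 0.5639, -0.161 ,  0.1337]), 'bend': array([ 0.549 , -0.1624,  0.1237]), 'tip': array([ 0.5301, -0.1641,  0.1347])}<stdin>:7: RuntimeWarning: Mean of empty slice.
  ret = um.true_divide(
Traceback (most recent call last):
ValueError: zero-size array to reduction operation minimum which has no identity
```

Run:
```python
from h import *
import pickle
d,S,S4=[pickle.load(open(f,'rb')) for f in('w6.pkl','s6.pkl','s4.pkl')]
# scraper shift: match right-hand tab edge patch (no hook there) s4->s6
T=S4['pixels'][205:240,212:232]; r=cv2.matchTemplate(S['pixels'][200:245,207:237],T,cv2.TM_CCOEFF_NORMED); print(cv2.minMaxLoc(r)); 
sh=cv2.phaseCorrelate(np.float64(cv2.cvtColor(S4['pixels'][205:235,213:229],6)),np.float64(cv2.cvtColor(S['pixels'][205:235,213:229],6))); print(sh)
A=cv2.resize(S['pixels'][185:250,185:235],(450,585),interpolation=cv2.INTER_CUBIC)
B=cv2.resize(d['pixels'][185:255,255:305],(418,585),interpolation=cv2.INTER_CUBIC)
cv2.imwrite('pics/s6.png',np.hstack([A,B])[:,:800])
```

```text
(0.08871158957481384, 0.9828109741210938, (0, 10), (5, 5))
((-0.04889413790066044, 0.04221307403429542), 0.8746333318370492)
```

View pics/s6.png

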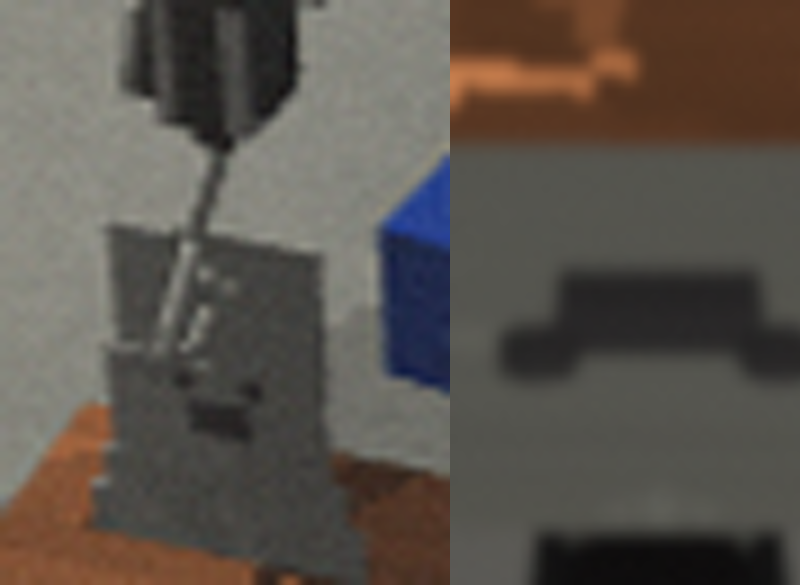

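Scraper unmoved (0.05 px) and the tip is through. Continue into the bend.

```bash
python3 -m creep '{"delta_pos":[[-0.06,0,-0.1],[-0.13,0,-0.2],[-0.2,0,-0.3],[-0.26,0,-0.4],[-0.33,0,-0.5],[-0.36,0,-0.55],[-0.36,0,-0.55]],"dr":[[0,0,0],[0,0,0],[0,0,0],[0,0,0],[0,0,0],[0,0,0],[0,0,0]]}'
python3 - <<'E'
from h import *
import pickle
st=manip.get_state(); print(st['position'],st['contact_force'])
S=cam('scene'); pickle.dump(S,open('s7.pkl','wb')); S4=pickle.load(open('s4.pkl','rb'))
print(cv2.phaseCorrelate(np.float64(cv2.cvtColor(S4['pixels'][205:235,213:229],6)),np.float64(cv2.cvtColor(S['pixels'][205:235,213:229],6))))
print({n:p.round(4) for n,p in hookpts(st,.092).items()})
E
```

```text
clock: 10.9
position: [0.5193, -0.1652, 0.1787]
ee_rot: [0.706, -0.033, 0.706, 0.033]
contact_force: [0.4, 0.2, -0.5]
width: 0.0091
[ 0.51934787 -0.16519739  0.17865707] [ 0.40109901  0.2297479  -0.45320931]
((-0.07612676757788961, 0.0541850185931132), 0.7866640334175817)
{'sleevebot': array([ 0.5186, -0.1652,  0.1724]), 'elbow': array([ 0.5555, -0.1618,  0.1434]), 'far': array([ 0.5585, -0.1615,  0.1374]), 'bend': array([ 0.5435, -0.1629,  0.1274]), 'tip': array([ 0.5246, -0.1646,  0.1384])}
```

```bash
python3 -m creep '{"delta_pos":[[-0.06,0,-0.1],[-0.13,0,-0.2],[-0.2,0,-0.3],[-0.26,0,-0.4],[-0.32,0,-0.5],[-0.34,0,-0.6],[-0.34,0,-0.7],[-0.34,0,-0.75],[-0.34,0,-0.75]],"dr":[[0,0,0],[0,0,0],[0,0,0],[0,0,0],[0,0,0],[0,0,0],[0,0,0],[0,0,0],[0,0,0]]}'
python3 - <<'E'
from h import *
import pickle
st=manip.get_state(); print(st['position'],st['contact_force'])
S=cam('scene'); pickle.dump(S,open('s8.pkl','wb')); S4=pickle.load(open('s4.pkl','rb'))
print(cv2.phaseCorrelate(np.float64(cv2.cvtColor(S4['pixels'][205:235,213:229],6)),np.float64(cv2.cvtColor(S['pixels'][205:235,213:229],6))))
print({n:p.round(4) for n,p in hookpts(st,.092).items()})
E
```

```text
clock: 11.85
position: [0.5118, -0.1659, 0.1819]
ee_rot: [0.706, -0.033, 0.706, 0.033]
contact_force: [0.5, 0.2, -1.3]
width: 0.0093
[ 0.51182479 -0.16588642  0.18193415] [ 0.46332826  0.2058548  -1.25575667]
((-0.05337915471614885, 0.09351658126003315), 0.7039996761912695)
{'sleevebot': array([ 0.5111, -0.1659,  0.1756]), 'elbow': array([ 0.548 , -0.1625,  0.1466]), 'far': array([ 0.551 , -0.1622,  0.1406]), 'bend': array([ 0.536 , -0.1636,  0.1306]), 'tip': array([ 0.5171, -0.1653,  0.1416])}
```

```bash
python3 -m creep '{"delta_pos":[[0,0,0],[-0.1,0,0],[-0.2,0,0],[-0.3,0,0],[-0.45,0,0],[-0.6,0,0],[-0.8,0,0],[-1,0,0],[-1,0,0],[-1,0,0]],"dr":[[0,0,0],[0,0,0],[0,0,0],[0,0,0],[0,0,0],[0,0,0],[0,0,0],[0,0,0],[0,0,0],[0,0,0]]}'
python3 - <<'E'
from h import *
import pickle
st=manip.get_state(); print(st['position'],st['contact_force'])
S=cam('scene'); pickle.dump(S,open('s9.pkl','wb')); S4=pickle.load(open('s4.pkl','rb'))
print(cv2.phaseCorrelate(np.float64(cv2.cvtColor(S4['pixels'][205:235,213:229],6)),np.float64(cv2.cvtColor(S['pixels'][205:235,213:229],6))))
T=S4['pixels'][207:235,214:226]
for D in (S,): print(cv2.minMaxLoc(cv2.matchTemplate(D['pixels'][195:245,206:236],T,cv2.TM_CCOEFF_NORMED)))
E
```

```text
clock: 12.9
position: [0.5119, -0.1659, 0.192]
ee_rot: [0.706, -0.033, 0.706, 0.033]
contact_force: [0.8, 0.2, -1.3]
width: 0.0091
[ 0.51189776 -0.16590054  0.1919561 ] [ 0.8314047   0.23695992 -1.25738441]
((0.01150564830543832, -0.41098959539255375), 0.8257354397123086)
(-0.4128214120864868, 0.9663386344909668, (15, 13), (8, 10))
```

```bash
python3 -m creep '{"delta_pos":[[-0.2,0,0],[-0.5,0,0],[-0.9,0,0],[-1.3,0,0],[-1.7,0,0],[-2.1,0,0],[-2.5,0,0],[-2.9,0,0],[-3.3,0,0],[-3.7,0,0]],"dr":[[0,0,0],[0,0,0],[0,0,0],[0,0,0],[0,0,0],[0,0,0],[0,0,0],[0,0,0],[0,0,0],[0,0,0]]}' && python3 -m creep '{"delta_pos":[[-0.4,0,0],[-0.8,0,0],[-1.2,0,0],[-1.5,0,0],[-1.8,0,0],[-2,0,0],[-2,0,0],[-2,0,0],[-2,0,0],[-2,0,0]],"dr":[[0,0,0],[0,0,0],[0,0,0],[0,0,0],[0,0,0],[0,0,0],[0,0,0],[0,0,0],[0,0,0],[0,0,0]]}';  python3 - <<'E'
from h import *
import pickle
st=manip.get_state(); print(st['position'],st['contact_force'])
S=cam('scene'); d=cam('wrist'); pickle.dump((S,d),open('s10.pkl','wb'))
cv2.imwrite('pics/s10.png',np.hstack([cv2.resize(S['pixels'][150:270,160:260],(475,570),interpolation=cv2.INTER_CUBIC),cv2.resize(d['pixels'][150:300,230:315],(323,570),interpolation=cv2.INTER_CUBIC)]))
E
```

```text
clock: 13.95
position: [0.5119, -0.1659, 0.2293]
ee_rot: [0.706, -0.033, 0.706, 0.033]
contact_force: [0.2, -1.3, -2.2]
width: 0.0089
clock: 14.95
position: [0.5118, -0.1658, 0.2487]
ee_rot: [0.706, -0.033, 0.706, 0.033]
contact_force: [-0.1, 0.8, -1.6]
width: 0.0094
[ 0.51181615 -0.16582886  0.24873544] [-0.10410356  0.7817696  -1.57621538]
```

View pics/s10.png

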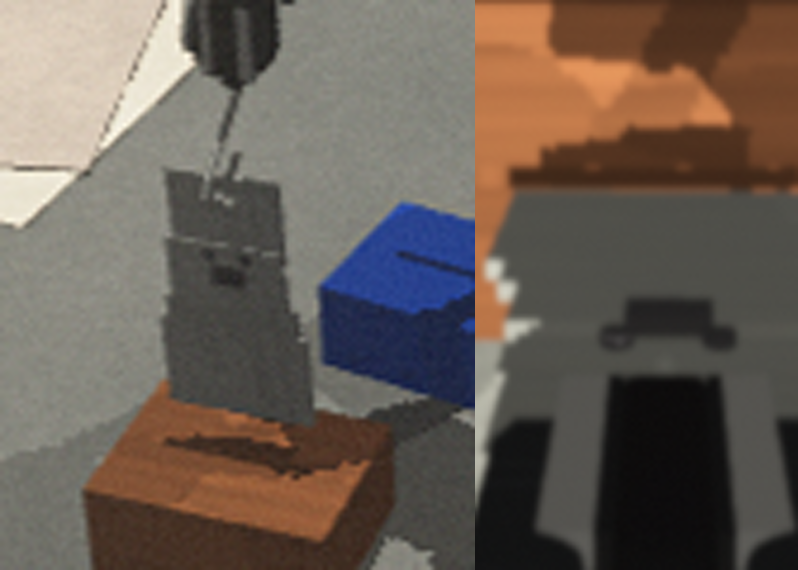

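Scraper hangs on the hook, clear of the slot (wire through the hole at (222,198) in the left crop). Now raise, retract, and carry slowly.

```bash
python3 -m creep '{"delta_pos":[[-0.3,0,0],[-0.8,0,-0.3],[-1.4,0,-1],[-2,0,-2],[-2.6,0,-3],[-3.1,0,-4],[-3.4,0,-5],[-3.5,0,-6],[-3.5,0,-7],[-3.5,0,-8]],"dr":[[0,0,0],[0,0,0],[0,0,0],[0,0,0],[0,0,0],[0,0,0],[0,0,0],[0,0,0],[0,0,0],[0,0,0]]}' && python3 -m creep '{"delta_pos":[[0,0,-1],[0,0,-1.8],[0,0,-2.4],[0,0,-2.8],[0,0,-3],[0,0,-3],[0,0,-3],[0,0,-3]],"dr":[[0,0,0],[0,0,0],[0,0,0],[0,0,0],[0,0,0],[0,0,0],[0,0,0],[0,0,0]]}'; python3 -c "
from h import *
print(manip.get_state()['contact_force']); go([.4025,.20,.2835],-.0225)"
```

```text
clock: 16.05
position: [0.4312, -0.1734, 0.2837]
ee_rot: [0.706, -0.033, 0.706, 0.033]
contact_force: [-0.5, 0.3, -1.8]
width: 0.009
clock: 16.85
position: [0.4027, -0.1763, 0.2839]
ee_rot: [0.706, -0.033, 0.706, 0.033]
contact_force: [0.5, -0.1, -1.5]
width: 0.0088
[ 0.48714524 -0.06178364 -1.49142414]
delta [ 0.04 37.46  3.53] dr [ 1.17e-01  1.00e-04 -1.00e-04]
```

```bash
python3 -m creep '{"delta_pos":[[0,0.1,0],[0,0.4,0],[0,0.9,0.1],[0,1.6,0.15],[0,2.5,0.25],[0,3.5,0.35],[0,4.5,0.4],[0,5.5,0.5],[0,6.5,0.6],[0,7.5,0.7]],"dr":[[0.005,0,0],[0.015,0,0],[0.03,0,0],[0.045,0,0],[0.06,0,0],[0.075,0,0],[0.09,0,0],[0.1,0,0],[0.11,0,0],[0.117,0,0]]}' && python3 -m creep '{"delta_pos":[[0,1.1,0],[0,2.2,0],[0,3.3,0],[0,4.4,0],[0,5.5,0],[0,6.6,0],[0,7.7,0],[0,8.8,0],[0,9.9,0],[0,11,0]],"dr":[[0,0,0],[0,0,0],[0,0,0],[0,0,0],[0,0,0],[0,0,0],[0,0,0],[0,0,0],[0,0,0],[0,0,0]]}';python3 -c "
from h import *
print(manip.get_state()['contact_force']); go([.4025,.20,.2835],-.0225)"
```

```text
clock: 17.85
position: [0.4022, -0.0999, 0.284]
ee_rot: [0.707, 0.008, 0.707, -0.008]
contact_force: [-0.9, -0.4, -2.5]
width: 0.0092
clock: 18.85
position: [0.4048, 0.01, 0.2839]
ee_rot: [0.707, 0.008, 0.707, -0.008]
contact_force: [0.4, 0.1, -1.2]
width: 0.0093
[ 0.41898042  0.08197124 -1.24776962]
delta [ 0.05 18.99 -0.67] dr [-0.0003  0.     -0.0001]
```

```bash
python3 -m creep '{"delta_pos":[[0,1.1,0],[0,2.2,-0.1],[0,3.3,-0.2],[0,4.4,-0.3],[0,5.5,-0.3],[0,6.6,-0.4],[0,7.7,-0.4],[0,8.8,-0.5],[0,9.9,-0.5],[0,11,-0.5]],"dr":[[0,0,0],[0,0,0],[0,0,0],[0,0,0],[0,0,0],[0,0,0],[0,0,0],[0,0,0],[0,0,0],[0,0,0]]}' && python3 -m creep '{"delta_pos":[[0,1.1,0],[0,2.2,0],[0,3.3,0],[0,4.3,0],[0,5.2,0],[0,6,0],[0,6.7,0],[0,7.3,0],[0,7.7,0],[0,8,0]],"dr":[[0,0,0],[0,0,0],[0,0,0],[0,0,0],[0,0,0],[0,0,0],[0,0,0],[0,0,0],[0,0,0],[0,0,0]]}';python3 -c "
from h import *
print(manip.get_state()['contact_force']); go([.4865,.20,.2835],-.0225)"
```

```text
clock: 19.85
position: [0.4023, 0.1201, 0.284]
ee_rot: [0.707, 0.008, 0.707, -0.008]
contact_force: [0.2, -0.6, -2.4]
width: 0.0091
clock: 20.85
position: [0.4042, 0.1994, 0.284]
ee_rot: [0.707, 0.008, 0.707, -0.008]
contact_force: [0.0, 0.5, -2.6]
width: 0.0094
[ 3.32779218e-05  4.57834153e-01 -2.55382749e+00]
delta [0.05 0.25 8.23] dr [-0.0002  0.0001  0.0001]
```

```bash
python3 -m creep '{"delta_pos":[[0,0,0.1],[0,0,0.4],[0,0,0.9],[0,0,1.5],[0,0,2.1],[0,0,2.7],[0,0,3.3],[0,0,3.9],[0,0,4.5],[0,0,5.1]],"dr":[[0,0,0],[0,0,0],[0,0,0],[0,0,0],[0,0,0],[0,0,0],[0,0,0],[0,0,0],[0,0,0],[0,0,0]]}' && python3 -m creep '{"delta_pos":[[0,0,0.6],[0,0,1.2],[0,0,1.8],[0,0,2.3],[0,0,2.7],[0,0,3],[0,0,3.1],[0,0,3.1],[0,0,3.1],[0,0,3.1]],"dr":[[0,0,0],[0,0,0],[0,0,0],[0,0,0],[0,0,0],[0,0,0],[0,0,0],[0,0,0],[0,0,0],[0,0,0]]}'
python3 - <<'E'
from h import *
import pickle
st=manip.get_state(); print(st['contact_force'],st['position'])
d=cam('wrist'); S=cam('scene'); T=cam('top'); pickle.dump((d,S,T),open('s11.pkl','wb'))
W=world(d)
v,u=np.mgrid[:420,:560]
for n,D in(('w',d),('s',S)):
    W=world(D); m=(W[...,2]>.302)&(W[...,2]<.37)&(D['depth']>0)&(abs(W[...,1]-.2)<.012)&(W[...,0]>.515)&(W[...,0]<.56); q=W[m]; print(n,len(q)); 
    if len(q): print(q.mean(0),q.min(0),q.max(0))
A=cv2.resize(S['pixels'][150:300,290:480],(798,630),interpolation=cv2.INTER_CUBIC)[:600]
cv2.imwrite('pics/s11.png',A)
for n,x,z in(('crown',24,48),('end',48,22),('bend',25,-66)):
    p=st['position']+np.array([-.0007+x/1e3,-.0225*x/1e3,.0147+z/1e3]); print(n,p.round(4),((proj(S,p)-[290,150])*4.2).round(0))
go([.4867,.2,.2385],-.0225)
E
```

```text
clock: 21.85
position: [0.4557, 0.1979, 0.2839]
ee_rot: [0.707, 0.008, 0.707, -0.008]
contact_force: [0.6, -0.5, -2.5]
width: 0.009
clock: 22.85
position: [0.4859, 0.1973, 0.284]
ee_rot: [0.707, 0.008, 0.707, -0.008]
contact_force: [-0.7, -0.1, -1.1]
width: 0.009
[-0.71937866 -0.11866707 -1.14795809] [0.48592871 0.19728057 0.28403752]
w 0
s 42
[0.52823706 0.19605781 0.3348255 ] [0.51612535 0.19411492 0.31864945] [0.53684984 0.19802071 0.34586737]
crown [0.5092 0.1967 0.3467] [415.  27.]
end [0.5332 0.1962 0.3207] [392. 108.]
bend [0.5102 0.1967 0.2327] [381. 251.]
delta [4.55 0.27 0.06] dr [-0.0002  0.0001 -0.0001]
```

```bash
python3 -m creep '{"delta_pos":[[0.2,0,0.05],[0.6,0,0.08],[1.2,0,0.08],[1.8,0,0.08],[2.4,0,0.08],[3,0,0.08],[3.5,0,0.08],[3.9,0,0.08],[4.2,0,0.08],[4.2,0,0.08]],"dr":[[0,0,0],[0,0,0],[0,0,0],[0,0,0],[0,0,0],[0,0,0],[0,0,0],[0,0,0],[0,0,0],[0,0,0]]}' && python3 -m creep '{"delta_pos":[[0.05,0,0],[0.1,0,0],[0.15,0,0],[0.2,0,0],[0.24,0,0],[0.24,0,0],[0.24,0,0],[0.24,0,0],[0.24,0,0],[0.24,0,0]],"dr":[[0,0,0],[0,0,0],[0,0,0],[0,0,0],[0,0,0],[0,0,0],[0,0,0],[0,0,0],[0,0,0],[0,0,0]]}'
python3 - <<'E'
from h import *
f=[]
for i in range(1):
    st=manip.get_state(); print(st['contact_force'],st['position'])
E
```

```text
clock: 24.0
position: [0.4867, 0.1972, 0.2415]
ee_rot: [0.707, 0.008, 0.707, -0.008]
contact_force: [0.2, -0.5, -1.5]
width: 0.0094
clock: 25.0
position: [0.487, 0.1972, 0.2396]
ee_rot: [0.707, 0.008, 0.707, -0.008]
contact_force: [-0.2, 0.2, -1.8]
width: 0.0094
[-0.23836     0.15021451 -1.82738756] [0.48696387 0.19723665 0.23959989]
```

```bash
for i in 1 2 3; do python3 -m creep '{"delta_pos":[[0.04,0,0],[0.06,0,0],[0.06,0,0],[0.06,0,0]],"dr":[[0,0,0],[0,0,0],[0,0,0],[0,0,0]]}' | grep -E 'posi|force'; done
```

```text
position: [0.487, 0.1972, 0.2391]
contact_force: [0.2, 0.0, -1.3]
position: [0.4872, 0.1973, 0.2388]
contact_force: [-0.5, 0.3, 1.8]
position: [0.4873, 0.1973, 0.2386]
contact_force: [-0.0, -1.1, 4.2]
```

```bash
python3 -m creep '{"delta_pos":[[-0.04,0,0],[-0.06,0,0],[-0.06,0,0],[-0.06,0,0],[-0.06,0,0]],"dr":[[0,0,0],[0,0,0],[0,0,0],[0,0,0],[0,0,0]]}' && python3 -m creep '{"delta_pos":[[0,0,0],[0,0,0],[0,0,0],[0,0,0],[0,0,0],[0,0,0],[0,0,0],[0,0,0],[0,0,0],[0,0,0]],"dr":[[0,0,0],[0,0,0],[0,0,0],[0,0,0],[0,0,0],[0,0,0],[0,0,0],[0,0,0],[0,0,0],[0,0,0]]}' -0.3 20
python3 - <<'E'
from h import *
import pickle
d=cam('wrist'); W=world(d); pickle.dump(d,open('w12.pkl','wb'))
v,u=np.mgrid[:420,:560]
m=(d['pixels'].max(-1)<50)&(W[...,2]>.2)&(W[...,2]<.28)&(abs(W[...,1]-.197)<.007)&(d['depth']>0); q=W[m]
print(len(q),q.min(0),q.max(0),np.median(q,0), np.polyfit(q[:,2],q[:,0],1) if len(q) else '')
print(manip.get_state()['contact_force'])
E
```

```text
clock: 26.7
position: [0.4872, 0.1973, 0.2386]
ee_rot: [0.707, 0.008, 0.707, -0.008]
contact_force: [1.1, -0.4, 6.0]
width: 0.0092
clock: 27.7
position: [0.4869, 0.1972, 0.2384]
ee_rot: [0.707, 0.008, 0.707, -0.008]
contact_force: [0.4, 0.1, -0.2]
width: 0.0298
1837 [0.47717657 0.1924334  0.233756  ] [0.49101758 0.2024447  0.27663998] [0.47836177 0.19741113 0.26802784] [0.1337369  0.44465166]
[ 0.49444314 -0.29011336 -0.4660311 ]
```

```bash
python3 -m creep '{"delta_pos":[[-0.2,0,0],[-0.6,0,0],[-1.2,0,0],[-2,0,0],[-3,0,0],[-4.5,0,0],[-6,0,0],[-8,0,0],[-10,0,0],[-12,0,0]],"dr":[[0,0,0],[0,0,0],[0,0,0],[0,0,0],[0,0,0],[0,0,0],[0,0,0],[0,0,0],[0,0,0],[0,0,0]]}' && python3 -m creep '{"delta_pos":[[0,0,0],[0,0,0],[0,0,0],[0,0,0],[0,0,0],[0,0,0],[0,0,0],[0,0,0],[0,0,0],[0,0,0]],"dr":[[0,0,0],[0,0,0],[0,0,0],[0,0,0],[0,0,0],[0,0,0],[0,0,0],[0,0,0],[0,0,0],[0,0,0]]}'
python3 - <<'E'
from h import *
a=cam('scene'); 
import subprocess
d=cam('wrist'); b=cam('scene'); c=cam('scene')
g=[cv2.cvtColor(x['pixels'],6).astype(float) for x in(a,b,c)]
s=np.s_[160:290,360:430]; print('motion',[np.abs(g[0][s]-x[s]).max() for x in g[1:]],[np.abs(g[0][s]-x[s]).mean() for x in g[1:]])
cv2.imwrite('pics/end.png',np.hstack([cv2.resize(a['pixels'][150:320,320:460],(450,546),interpolation=cv2.INTER_CUBIC),cv2.resize(d['pixels'][150:345,215:335],(336,546),interpolation=cv2.INTER_CUBIC)]))
E
```

```text
clock: 28.75
position: [0.487, 0.1972, 0.3601]
ee_rot: [0.707, 0.008, 0.707, -0.008]
contact_force: [0.2, 0.3, -0.1]
width: 0.0301
clock: 29.75
position: [0.4869, 0.1972, 0.3584]
ee_rot: [0.707, 0.008, 0.707, -0.008]
contact_force: [0.1, -0.3, 0.6]
width: 0.0297
motion [np.float64(36.0), np.float64(52.0)] [np.float64(2.62), np.float64(2.5912087912087913)]
```

View pics/end.png

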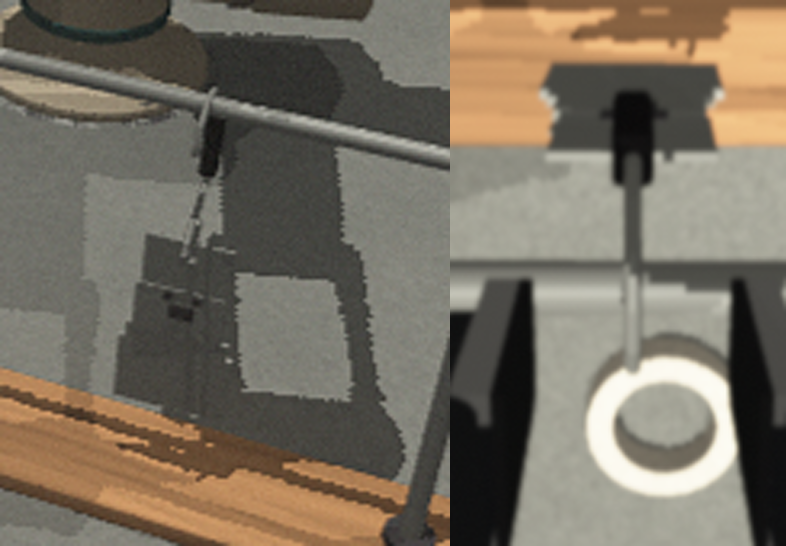

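Hook hangs on the bar at (213,95) left crop and carries the scraper upright (tab at (190,260)), fingers clear. Let it settle, compare frames, then hand in.

```bash
R='{"delta_pos":[[0,0,0],[0,0,0],[0,0,0],[0,0,0],[0,0,0],[0,0,0],[0,0,0],[0,0,0],[0,0,0],[0,0,0]],"dr":[[0,0,0],[0,0,0],[0,0,0],[0,0,0],[0,0,0],[0,0,0],[0,0,0],[0,0,0],[0,0,0],[0,0,0]]}'
for i in 1 2 3 4; do python3 -m creep '{"delta_pos":[[0,0,0],[0,0,0],[0,0,0],[0,0,0],[0,0,0],[0,0,0],[0,0,0],[0,0,0],[0,0,0],[0,0,0]],"dr":[[0,0,0],[0,0,0],[0,0,0],[0,0,0],[0,0,0],[0,0,0],[0,0,0],[0,0,0],[0,0,0],[0,0,0]]}' | grep clock; done
python3 - <<'E'
from h import *
S=[cam('scene') for _ in range(7)]
for x in S:
    W=world(x); m=(W[...,2]>.06)&(W[...,2]<.19)&(abs(W[...,1]-.197)<.06)&(abs(W[...,0]-.51)<.06)&(x['depth']>0)
    q=W[m]; b=W[...,2][m]<.10; print(m.sum(),q.mean(0).round(4),q[b].mean(0).round(4),q.min(0).round(3))
a=cv2.imread('pics/scene0.png').astype(int)
for n,s in(('jar',np.s_[230:325,112:168]),('bottle',np.s_[275:350,212:252]),('tape',np.s_[345:395,320:375])): print(n,np.abs(a[s]-S[-1]['pixels'][s]).mean().round(2))
manip.sign_off()
E
```

```text
clock: 30.95
clock: 31.95
clock: 32.95
clock: 33.95
1552 [0.51   0.1971 0.1244] [0.5094 0.1975 0.0819] [0.505 0.16  0.062]
1550 [0.51   0.1971 0.1243] [0.5094 0.1976 0.082 ] [0.504 0.16  0.061]
1559 [0.51   0.1971 0.1247] [0.5095 0.1973 0.0821] [0.504 0.161 0.061]
1558 [0.51   0.1971 0.1246] [0.5094 0.1975 0.082 ] [0.505 0.161 0.062]
1553 [0.51   0.1971 0.1246] [0.5095 0.1973 0.0819] [0.504 0.16  0.061]
1559 [0.5099 0.1971 0.1247] [0.5094 0.1974 0.082 ] [0.504 0.16  0.06 ]
1553 [0.51   0.197  0.1247] [0.5093 0.1975 0.082 ] [0.503 0.16  0.062]
jar 7.0
bottle 7.15
tape 7.91
the job is handed in; nothing more can be done
```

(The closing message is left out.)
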